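# Put the check weight back in its cabinet

## Task

The scale has been checked, so put the check weight with the loop handle away: slide the roof hatch of the weight cabinet fully open, lift the weight off the scale and let it down through the roof opening so that its loop hangs on the hook inside, then let go and slide the hatch fully shut. Neither the weight nor the robot may touch the cabinet's frame (rim, panes, rails). Leave the other weight on the scale and the things standing about where they are.

Things in the scene. Friction and masses are not known exactly. Their poses are not given: they have to be found in the camera images.
- weight_mid (a point): Centre, half-way up, of the loop-handled check weight: about 0.5 kg, bright steel, loose, 95 mm tall, upright on the scale's platter, on either side of the knob weight. Round body 44 mm across, 40 mm tall; on it an upright rectangular loop in the y-z plane, 44 mm wide (y), 10 mm deep (x), up to the top. A grip across its 44 mm width leaves the window free. A half turn about z makes no difference.
- bail (a point): Middle of the underside of the top bar of the weight's loop, 87 mm above the weight's underside, 39.5 mm above weight_mid. The loop's bar and posts are 8 mm thick, so its window is 28 mm wide (y) and 47 mm tall (40 to 87 mm above the underside).
- weight: The loop-handled check weight itself (see weight_mid); origin at the centre of its underside, z up its axis, y along the loop's width.
- scale: Counting scale with a steel platter, fixed to the bench, 220 mm (x) by 230 mm (y); origin under its centre; the platter, 200 by 210 mm, is flat with its top 75 mm above the bench.
- knob_weight_mid (a point): Bystander: centre, half-way up, of the other check weight on the platter, a squat bright steel cylinder 50 mm across with a small round knob instead of a loop, 66 mm tall in all. Leave it.
- cabinet: Weight cabinet, fixed on the bench, 150 mm (x) by 166 mm (y), clear panes between grey posts, roof rim 135 mm high, floor plate 6 mm. Origin on the bench under the centre of the roof opening; x points to the wall that carries the hook, y is the way the hatch opens. The roof opening spans x -57 to +57, y -65 to +65 mm; below the rim the space is 138 by 154 mm.
- frame: The cabinet's frame, not to be touched: corner posts, clear panes, the 8 mm thick roof rim round the opening (top 135 mm high) and two hatch rails, 6 mm wide, along y at x = +78 and -78 mm, from y -83 to +225 mm, top 145 mm high. Origin and axes as cabinet.
- hook: Round steel hook, 8 mm thick, at y = 0 on the cabinet's +x wall. It runs towards -x, dips to a level seat (x +33 to +21 mm, top 113 mm above the bench), then turns up to a tip ending at x = +9 mm, top 129 mm high. Origin and axes as cabinet. The weight comes down on the -x side of the tip, passes its window over the tip towards +x, and settles on the seat.
- saddle (a point): Top of the hook's seat, where the loop's top bar shall rest: at x +27, y 0, z 113 mm of the cabinet. A weight hung there has its underside 26 mm above the bench and touches nothing else.
- hatch (a joint): Travel of the sliding roof hatch in m: 0 shut, 0.145 fully open (stop); slides along the cabinet's +y with about 1.5 N of friction and stays where left. Starts shut or up to 35 mm open. Its aluminium panel is 148 (x) by 154 mm (y), top 142 mm above the bench, centred over the opening when shut; fully open its edge is 68 mm from the opening's centre.
- hatch_grip (a point): Grip point on the hatch's black bar handle: the bar is 14 mm thick along the cabinet's y, 50 mm long along x, and rises from 142 to 178 mm above the bench; this point is its centre line at 164 mm height, at cabinet x 0, y +52 mm plus the hatch's travel. It moves with the hatch.
- tub: Bystander: clear tub of brass screws, 150 by 100 mm, 55 mm tall, loose on the bench; origin at the centre of its underside.
- carton: Bystander: small cardboard carton, 70 by 45 mm, 40 mm tall, loose on the bench; origin at the centre of its underside.
- driver: Bystander: screwdriver with a red handle lying on the bench, about 200 mm long; origin under its middle, x towards the blade.
- tape: Bystander: roll of clear tape lying flat, 80 mm across, 36 mm tall, loose on the bench; origin at the centre of its underside.
Things that resemble listed ones, but are neither listed nor needed, are in the scene too. Leave any blue or pink look-alike of the weight alone.

How it is judged (in metres and radians):
On the way, in this order (a step that is already met when the one before it is completed fails the run):
1. the hatch is slid open (at least 135 mm of its 145 mm) (value of joint hatch above 0.135 m), for 0.2 s.
2. the weight hangs by its loop on the hook, let go (distance between bail and saddle below 0.012 m and angle between weight_mid's own z axis and vertical below 0.15 rad and contact force between weight and hook above 2 N and contact force between weight and the fingers below 0.1 N), for 0.3 s.
At the end, for the whole second after the job is handed in: The loop-handled weight hangs at rest (under 30 mm/s) and upright (within 0.15 rad) on the hook, the underside of its loop's bar within 12 mm of the hook's seat, its load borne by the hook and not by the fingers, and the hatch is shut to within 6 mm (all of step 2 and linear speed of weight below 0.03 m/s and value of joint hatch below 0.006 m); the robot touches nothing.
It fails at once if the weight touches the cabinet's frame (over 1 N) (contact force between weight and frame above 1 N).
It fails at once if the robot touches the cabinet's frame (over 1 N) (contact force between any of the fingers, the arm and frame above 1 N).
It fails at once if the other weight is moved by more than 15 mm (distance of knob_weight_mid from where it was at the start of the episode above 0.015 m).
It fails at once if the tub, the carton, the tape roll or the screwdriver is moved by more than 20 mm (distance of any of tub, carton, tape, driver from where it was at the start of the episode above 0.02 m).
It also fails if it takes over 64 s, if anything falls off the work surface, if the arm or the gripper's body presses on something with over 40 N, if the wrist force passes 120 N, or if a joint passes its speed limit or range.

## Robot

A 6-joint arm with a two-finger parallel gripper is mounted at the origin on the work surface. World frame = base frame: x ahead of the robot, y to its left, z up, the work surface at z = 0. Lengths are in m, angles in degrees, forces in N, time in s.
With the tool pointing down it reaches from about 0.375 to 0.975 m from the base axis. Payload 3.8 kg.
Tool frame: the origin (TCP) lies midway between the tips of the shut fingers; the grasp point (between the pads) lies 19 mm behind it; z points along the fingers, y is the line along which they close (so a half turn about z gives the same grasp; the last joint's range is limited). The gripper opens to 85 mm and grips with 20 to 120 N. Pads are 22 mm wide; open, the fingers measure 114 mm over their backs; the gripper's body (76 mm by 85 mm) begins 54 mm behind the grasp point. The pads swing forward as they close: fully open they stand 13 mm farther back than shut.
Start: joints at [-72.13, 15.12, 91.902, -0, 72.978, -2.114], TCP at [0.231, -0.634, 0.231] pointing down, gripper open.
Joint ranges: [-150.88, 150.88], [-54.13, 125.18], [17.81, 147.31], [-75.09, 255.09], [0, 152.58], [-146.25, 146.25]. Speed limits (degrees/s): [147.25, 147.25, 180, 180, 180, 180].

## Interface

Orientations are given as a 3x3 rotation matrix whose columns are the frame's x, y, z axes.
In Python, from plant import * gives the robot as it stands. The module is installed in compiled form; this text tells all that it offers.
- The arm moves only by the tool jog_arm, never from a script. Its argument "motion" is a list of rows, each an object with "rotation": the turn, a rotation vector about the world's x, y, z in degrees, a list of three; "offset": the shift along the world's x, y, z in cm, a list of three; "fingers": the closure, from 0 (fully open) to 1 (shut). A call has 1 to 20 rows; each row shifts and turns the commanded pose from where the row before left it; what a row does not reach is not made up. A row lasts 1/12 s, in which the tool goes at most 41.7 mm and 7.16 degrees, less where a joint would pass 70% of its speed; a pose out of reach is approached as far as the arm can. A call with a gripper value outside its range is refused whole. The fingers move at their own pace and stop on an object; "force" is the grip in N (left out, the last holds). Time passes only in rows, so rows that do not move let the fingers close. It gives the time, the measured TCP pose, the force, the opening and the grip force at its end, in the units of the state.
- get_obs(): the state, without advancing time (a new reading comes with each control period).
- grab_frame(name): name is "scene" or "top"; returns a dict with "color" (480x640x3 uint8, red, green, blue), "fx", "fy", "cx", "cy" (pixels), "rvec" (rotation vector, rad) and "tvec" (3), from world to camera coordinates, as OpenCV has them. Camera axes: x right, y down, z forward; pixel columns grow to the right and rows downward; lengths in m; the calibration is good to about 2 mm. A picture is of the moment at which its call begins. There is no depth.
- sign_off(): hands the job in; it is judged then, once.
The state is a dict: "t": time; "joint_positions": joint angles; "joint_velocities": joint speeds; "tau": joint torques, N m; "tool_pos": TCP position; "tcp_rot": TCP orientation; "wrist_force": force on the tool from outside, world axes, zero at the start; "torque": the same for the moment, N m; "gripper_width": opening from 0.0 (shut) to 1.0 (fully open); "gripper_force": force on a finger pad.
Only numpy, scipy, OpenCV 4.12 (cv2) and the standard library are available. Lean on these libraries where they do the work, as an engineer would, in place of code of your own. Each camera call takes 0.05 s, during which the arm holds its last target. There are 200 camera calls.

## Working session

There is one attempt and no reset: what is moved stays moved. The work goes in short steps, Python scripts to look and compute and a tool call to move; the robot and the scene stay as the last step left them, time stands still between calls to the robot, and variables do not carry over. Pictures are saved under pics/ and viewed, at most 11 in all, crops included, and the job is handed in when it is done.

Besides the shell and the picture viewer there is one more tool, called after "Call:" as name(argument=value, ...), one argument or row to a line, values as JSON. jog_arm: Moves the arm, as the interface text tells. Its arguments: {"type":"object","properties":{"motion":{"type":"array"},"force":{"type":"number"}},"required":["motion"]}

```bash
mkdir -p pics; cat > h.py <<'E'
from plant import *
import numpy as np, cv2
def cam(n):
    f=grab_frame(n); R=cv2.Rodrigues(np.array(f["rvec"],float))[0]; t=np.array(f["tvec"],float).ravel()
    K=np.array([[f["fx"],0,f["cx"]],[0,f["fy"],f["cy"]],[0,0,1]]); return f["color"],K,R,t
def ray(c,p):
    _,K,R,t=c; return -R.T@t, R.T@np.linalg.inv(K)@np.array([p[0],p[1],1.])
def onz(c,p,z):
    o,d=ray(c,p); return o+d*(z-o[2])/d[2]
def proj(c,X):
    _,K,R,t=c; q=(R@np.atleast_2d(X).T).T+t; q=q@K.T; return q[:,:2]/q[:,2:]
def tri(c1,p1,c2,p2):
    P=[c[1]@np.c_[c[2],c[3]] for c in(c1,c2)]
    X=cv2.triangulatePoints(P[0],P[1],np.array(p1,float).reshape(2,1),np.array(p2,float).reshape(2,1)).ravel(); return X[:3]/X[3]
def save(n,im): cv2.imwrite("pics/"+n,im[:,:,::-1])
E
python3 - <<'E'
from h import *
for n in("scene","top"):
    c=cam(n); save(n+"1.png",c[0]); print(n,c[1].diagonal(),-c[2].T@c[3],c[2][2])
print(get_obs())
E
```

```text
scene [500.05251825 500.05251825   1.        ] [1.1750887  0.29976552 1.0503866 ] [-0.59078503 -0.22816948 -0.77389388]
top [536.55862879 536.55862879   1.        ] [0.39240599 0.0027289  1.0933321 ] [ 0.05809278  0.02672762 -0.99795334]
{'t': 0.1, 'joint_positions': array([-7.21295928e+01,  1.51659193e+01,  9.19731884e+01, -1.59385841e-03,
        7.29781918e+01, -2.11538130e+00]), 'joint_velocities': array([-0.06567557, -0.1072959 , -0.05193838,  0.02932487, -0.00359987,
        0.0114987 ]), 'tau': array([ 3.67939110e-04, -5.16706967e+01, -3.68590879e+01,  1.48413537e-06,
        6.31009490e-03, -8.02555803e-06]), 'tool_pos': array([ 0.23047972, -0.63372807,  0.23007613]), 'tcp_rot': array([[ 9.39774649e-01,  3.41794063e-01, -6.53548893e-04],
       [ 3.41794684e-01, -9.39772647e-01,  1.94032394e-03],
       [ 4.90038314e-05, -2.04684679e-03, -9.99997904e-01]]), 'wrist_force': array([-0.02666488, -0.65160717, -0.17083792]), 'torque': array([-0.05121479,  0.03115917, -0.03294876]), 'gripper_force': 0.0, 'gripper_width': 1.0024119833828276}
```

View pics/scene1.png

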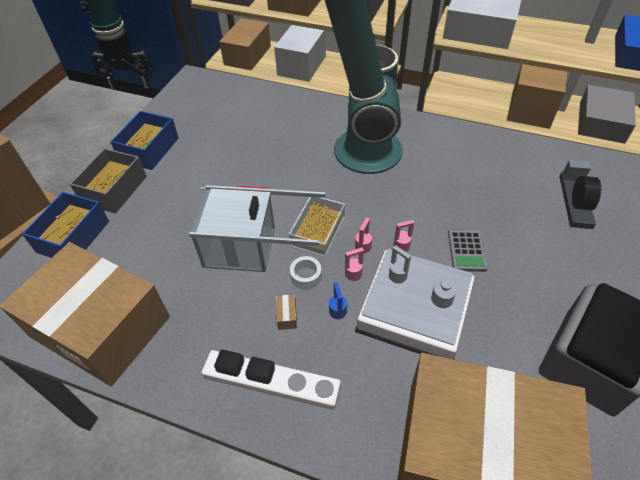

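View pics/top1.png

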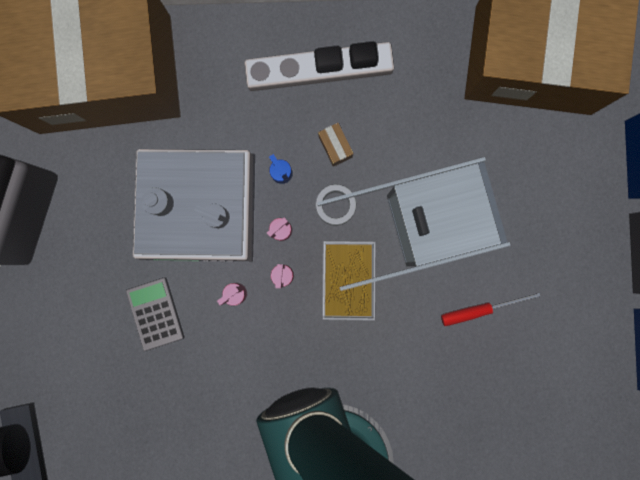

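The scene view shows the cabinet with its rails (ends near 205,188; 325,194; 322,242), the loop weight at about (400,262) and the knob weight at (444,288). In the top view the rails run from (484,160)/(508,244) to (319,205)/(342,289), with the handle at (421,220), the loop weight at (218,215) and the knob weight at (155,202).

```bash
python3 - <<'E'
import cv2,numpy as np
s=cv2.imread("pics/scene1.png");t=cv2.imread("pics/top1.png")
def cr(im,x,y,w,h,k): return cv2.resize(im[y:y+h,x:x+w],None,fx=k,fy=k,interpolation=cv2.INTER_CUBIC)
a=cr(t,310,150,210,150,1.9);a=cr(t,310,150,200,150,2)
b=cr(s,190,175,200,150,2)
c=cr(t,190,190,66,50,6)[:300,:400]; d=cr(s,370,240,66,50,6)[:300,:400]
f=lambda i:cv2.copyMakeBorder(i,0,300-i.shape[0],0,400-i.shape[1],cv2.BORDER_CONSTANT)
cv2.imwrite("pics/c1.png",np.vstack([np.hstack([f(a),f(b)]),np.hstack([f(c),f(d)])]))
E
```

```text
(no output)
```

View pics/c1.png

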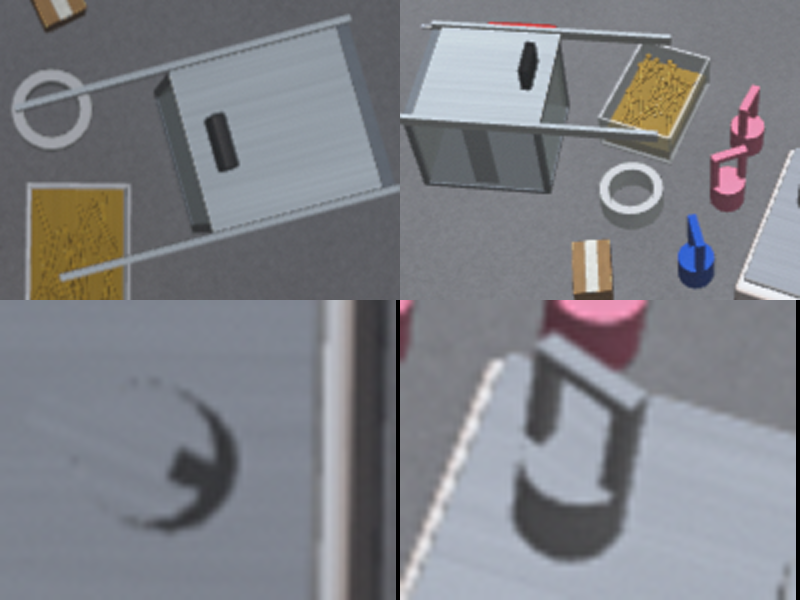

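```bash
python3 - <<'E'
from h import *
T=cam("top");S=cam("scene")
rt=[(484.5,159.5),(508,244),(318.5,203.5),(341.5,288.5)]
P=np.array([onz(T,p,.145) for p in rt]); print("rails top",P.round(4))
rs=[(190+25/2,175+25/2),None,(190+670/2,175+38/2),(190+657/2-200,175+134/2)]
rs=[(202.5,187.5),None,(190+270/2,175+38.5/2),(190+257/2,175+134/2)]
for i in(0,2,3): print("tri",tri(T,rt[i],S,rs[i]).round(4))
yd=(P[2]+P[3]-P[0]-P[1])/2; print("len",np.linalg.norm(yd),np.linalg.norm(P[0]-P[1]),np.linalg.norm(P[2]-P[3]))
yd/=np.linalg.norm(yd); xd=np.array([yd[1],-yd[0],0])
O=P.mean(0)-yd*.071; print("O",O,"yaw",np.degrees(np.arctan2(-yd[0],yd[1])))
for c,roi in((T,(395,195,45,50)),(S,(240,185,30,40))):
    x,y,w,h=roi; m=c[0][y:y+h,x:x+w].max(2)<60
    v,u=np.nonzero(m); print(len(u),u.mean()+x,v.mean()+y, (onz(c,(u.mean()+x,v.mean()+y),.165)-O)@np.c_[xd,yd])
e=[onz(S,p,.170) for p in((394.7,246.7),(410.2,257.7))]; print("bar",e,np.linalg.norm(e[0]-e[1]),"mid",(e[0]+e[1])/2)
print("base",onz(T,(215.8,215.8),.095), "loop yaw",np.degrees(np.arctan2(*(e[1]-e[0])[[1,0]])))
print("knob",onz(T,(155,202),.1), onz(S,(444,288),.11))
# top bar height check: ray from S at mid vs base xy
b=onz(T,(215.8,215.8),.095);o,d=ray(S,(402.4,252.2));s=((b-o)[:2]@d[:2])/(d[:2]@d[:2]);print("bar z check",(o+s*d).round(4))
print("tub",onz(T,(349,281),.055),"tape",onz(T,(336,205),.036),"pinks top",onz(T,(280,229),.1),onz(T,(282,275),.1))
E
```

```text
rails top [[ 0.5769 -0.2732  0.145 ]
 [ 0.4267 -0.3094  0.145 ]
 [ 0.5033  0.0217  0.145 ]
 [ 0.3525 -0.0168  0.145 ]]
tri [ 0.5485 -0.2289  0.2814]
tri [0.4846 0.0268 0.2822]
tri [ 0.3466 -0.0287 -0.0671]
len 0.30290375240642864 0.15449294215904738 0.1556950570474863
O [ 0.48215958 -0.21331114  0.145     ] yaw 14.117049473277154
183 419.9890710382514 221.39890710382514 [-3.12498725e-05  6.15647817e-02]
132 253.61363636363637 207.72727272727272 [0.00686696 0.06204362]
bar [array([0.48205199, 0.19925121, 0.17      ]), array([0.50056656, 0.23901871, 0.17      ])] 0.043866202548978446 mid [0.49130928 0.21913496 0.17      ]
base [0.48907707 0.2158352  0.095     ] loop yaw 65.03470410637475
knob [0.51637093 0.32946499 0.1       ] [0.51206669 0.32575738 0.11      ]
bar z check [0.4887 0.2189 0.1665]
tub [ 0.36289441 -0.03332035  0.055     ] tape [ 0.51254739 -0.01076518  0.036     ] pinks top [0.46209661 0.09478471 0.1       ] [0.37673617 0.09185082 0.1       ]
```

Call:
jog_arm(
  motion=[
    {"rotation":[0,0,-1],"offset":[0.5,1.0,0.5],"fingers":0.3},
    {"rotation":[0,0,-1],"offset":[1.5,3.0,0],"fingers":0.3},
    {"rotation":[0,0,-1],"offset":[1.5,3.0,0],"fingers":0.3},
    {"rotation":[0,0,-1],"offset":[1.5,3.0,0],"fingers":0.3},
    {"rotation":[0,0,-1],"offset":[1.5,3.0,0],"fingers":0.3},
    {"rotation":[0,0,-1],"offset":[1.5,3.0,0],"fingers":0.3},
    {"rotation":[0,0,0],"offset":[1.5,3.0,0],"fingers":0.3},
    {"rotation":[0,0,0],"offset":[1.5,3.0,0],"fingers":0.3},
    {"rotation":[0,0,0],"offset":[1.5,3.0,0],"fingers":0.3},
    {"rotation":[0,0,0],"offset":[1.5,3.0,0],"fingers":0.3},
    {"rotation":[0,0,0],"offset":[1.5,3.0,0],"fingers":0.3},
    {"rotation":[0,0,0],"offset":[1.5,3.0,0],"fingers":0.3},
    {"rotation":[0,0,0],"offset":[1.5,3.0,0],"fingers":0.3},
    {"rotation":[0,0,0],"offset":[1.5,3.0,0],"fingers":0.3},
    {"rotation":[0,0,0],"offset":[1.5,3.0,0],"fingers":0.3},
    {"rotation":[0,0,0],"offset":[1.5,3.0,0],"fingers":0.3},
    {"rotation":[0,0,0],"offset":[0.6,2.0,0],"fingers":0.3},
    {"rotation":[0,0,0],"offset":[0,0,0],"fingers":0.3},
    {"rotation":[0,0,0],"offset":[0,0,0],"fingers":0.3},
  ],
)

```text
t: 1.78
tool_pos: [0.4668, -0.1534, 0.2362]
tcp_rot: [[0.97, 0.244, -0.0], [0.244, -0.97, -0.0], [-0.0, 0.0, -1.0]]
wrist_force: [-1.0, -0.6, -0.0]
gripper_width: 0.699
gripper_force: 0.0
```

```bash
python3 - <<'E'
from h import *
T=cam("top");S=cam("scene")
for a,b in(((508,244),(202.5,187.5)),((341.5,288.5),(325,194.2)),((318.5,203.5),(318.5,242))): print("tri",tri(T,a,S,b).round(4))
print("handle tri",tri(T,(420,221.4),S,(253.6,207.7)))
o=get_obs();print(o["tool_pos"],np.degrees(np.arctan2(o["tcp_rot"][1,1],o["tcp_rot"][0,1])),o["gripper_width"],o["t"])
save("s2.png",S[0]);
E
```

```text
tri [ 0.4287 -0.3163  0.1359]
tri [ 0.3516 -0.0155  0.1378]
tri [0.5034 0.0233 0.1398]
handle tri [ 0.46777203 -0.15504213  0.15768492]
[ 0.46639888 -0.15482336  0.23616412] -76.00873047385262 0.7005734262210864 1.8833
```

Two-view heights (0.136–0.140 for the rails, 0.158 for the handle centroid) agree with the text to within the calibration error. Going down on the handle.

Call:
jog_arm(
  motion=[
    {"rotation":[0,0,0],"offset":[0,0,-2],"fingers":0.3},
    {"rotation":[0,0,0],"offset":[0,0,-2],"fingers":0.3},
    {"rotation":[0,0,0],"offset":[0,0,-2],"fingers":0.3},
    {"rotation":[0,0,0],"offset":[0,0,-1.6],"fingers":0.3},
    {"rotation":[0,0,0],"offset":[0,0,-1],"fingers":0.3},
    {"rotation":[0,0,0],"offset":[0,0,0],"fingers":0.9},
    {"rotation":[0,0,0],"offset":[0,0,0],"fingers":1},
    {"rotation":[0,0,0],"offset":[0,0,0],"fingers":1},
    {"rotation":[0,0,0],"offset":[0,0,0],"fingers":1},
    {"rotation":[0,0,0],"offset":[0,0,0],"fingers":1},
    {"rotation":[0,0,0],"offset":[0,0,0],"fingers":1},
    {"rotation":[0,0,0],"offset":[0,0,0],"fingers":1},
    {"rotation":[0,0,0],"offset":[0,0,0],"fingers":1},
    {"rotation":[0,0,0],"offset":[0,0,0],"fingers":1},
  ],
  force=30,
)

```text
t: 3.05
tool_pos: [0.4677, -0.155, 0.1518]
tcp_rot: [[0.97, 0.242, 0.002], [0.242, -0.97, -0.002], [0.002, 0.002, -1.0]]
wrist_force: [-1.2, -2.1, 7.2]
gripper_width: 0.159
gripper_force: 33.2
```

Call:
jog_arm(
  motion=[
    {"rotation":[0,0,0],"offset":[-0.12,0.5,0.2],"fingers":1},
    {"rotation":[0,0,0],"offset":[-0.34,1.36,0],"fingers":1},
    {"rotation":[0,0,0],"offset":[-0.34,1.36,0],"fingers":1},
    {"rotation":[0,0,0],"offset":[-0.34,1.36,0],"fingers":1},
    {"rotation":[0,0,0],"offset":[-0.34,1.36,0],"fingers":1},
    {"rotation":[0,0,0],"offset":[-0.34,1.36,0],"fingers":1},
    {"rotation":[0,0,0],"offset":[-0.34,1.36,0],"fingers":1},
    {"rotation":[0,0,0],"offset":[-0.34,1.36,0],"fingers":1},
    {"rotation":[0,0,0],"offset":[-0.34,1.36,0],"fingers":1},
    {"rotation":[0,0,0],"offset":[-0.34,1.36,0],"fingers":1},
    {"rotation":[0,0,0],"offset":[-0.12,0.5,0],"fingers":1},
    {"rotation":[0,0,0],"offset":[0,0,0],"fingers":1},
    {"rotation":[0,0,0],"offset":[0,0,0],"fingers":1},
  ],
)

```text
t: 4.13
tool_pos: [0.434, -0.0219, 0.1519]
tcp_rot: [[0.97, 0.243, 0.002], [0.243, -0.97, -0.002], [0.002, 0.003, -1.0]]
wrist_force: [6.3, -5.1, -7.1]
gripper_width: 0.159
gripper_force: 31.5
```

Call:
jog_arm(
  motion=[
    {"rotation":[0,0,0],"offset":[-0.1,0.4,0],"fingers":1},
    {"rotation":[0,0,0],"offset":[0,0,0],"fingers":1},
    {"rotation":[0,0,0],"offset":[-0.08,0.3,0],"fingers":1},
    {"rotation":[0,0,0],"offset":[0,0,0],"fingers":1},
    {"rotation":[0,0,0],"offset":[0,0,0],"fingers":1},
  ],
)

```text
t: 4.55
tool_pos: [0.434, -0.0218, 0.1519]
tcp_rot: [[0.97, 0.245, 0.006], [0.245, -0.969, -0.016], [0.002, 0.017, -1.0]]
wrist_force: [12.8, -31.0, -14.0]
gripper_width: 0.161
gripper_force: 35.4
```

Call:
jog_arm(
  motion=[
    {"rotation":[0,0,0],"offset":[0.18,-0.7,0],"fingers":1},
    {"rotation":[0,0,0],"offset":[0,0,0],"fingers":0.4},
    {"rotation":[0,0,0],"offset":[0,0,0],"fingers":0.4},
    {"rotation":[0,0,0],"offset":[0,0,0],"fingers":0.4},
    {"rotation":[0,0,0],"offset":[0,0,0.5],"fingers":0.4},
    {"rotation":[0,0,0],"offset":[0,0,2],"fingers":0.4},
    {"rotation":[0,0,0],"offset":[0,0,3],"fingers":0.4},
    {"rotation":[0,0,0],"offset":[0,0,3],"fingers":0.4},
    {"rotation":[0,0,0],"offset":[0,0,3],"fingers":0.4},
    {"rotation":[0,0,0],"offset":[0,0,0],"fingers":0.2},
  ],
)

```text
t: 5.38
tool_pos: [0.4372, -0.0217, 0.2749]
tcp_rot: [[0.97, 0.242, 0.012], [0.242, -0.97, -0.001], [0.011, 0.004, -1.0]]
wrist_force: [1.5, -0.3, 1.2]
gripper_width: 0.726
gripper_force: 0.0
```

Call:
jog_arm(
  motion=[
    {"rotation":[0,0,7],"offset":[0.28,1.2,0],"fingers":0},
    {"rotation":[0,0,7],"offset":[0.28,1.2,0],"fingers":0},
    {"rotation":[0,0,7],"offset":[0.28,1.2,0],"fingers":0},
    {"rotation":[0,0,7],"offset":[0.28,1.2,0],"fingers":0},
    {"rotation":[0,0,7],"offset":[0.28,1.2,0],"fingers":0},
    {"rotation":[0,0,7],"offset":[0.28,1.2,0],"fingers":0},
    {"rotation":[0,0,7],"offset":[0.28,1.2,0],"fingers":0},
    {"rotation":[0,0,7],"offset":[0.28,1.2,0],"fingers":0},
    {"rotation":[0,0,7],"offset":[0.28,1.2,0],"fingers":0},
    {"rotation":[0,0,7],"offset":[0.28,1.2,0],"fingers":0},
    {"rotation":[0,0,7],"offset":[0.28,1.2,0],"fingers":0},
    {"rotation":[0,0,7],"offset":[0.28,1.2,0],"fingers":0},
    {"rotation":[0,0,7],"offset":[0.28,1.2,0],"fingers":0},
    {"rotation":[0,0,7],"offset":[0.28,1.2,0],"fingers":0},
    {"rotation":[0,0,7],"offset":[0.28,1.2,0],"fingers":0},
    {"rotation":[0,0,7],"offset":[0.28,1.2,0],"fingers":0},
    {"rotation":[0,0,7],"offset":[0.28,1.2,0],"fingers":0},
    {"rotation":[0,0,7],"offset":[0.28,1.2,0],"fingers":0},
    {"rotation":[0,0,7],"offset":[0.28,1.2,0],"fingers":0},
    {"rotation":[0,0,7],"offset":[0.28,1.1,0],"fingers":0},
  ],
)

```text
t: 7.05
tool_pos: [0.4892, 0.2182, 0.2673]
tcp_rot: [[-0.902, 0.432, -0.0], [0.432, 0.902, 0.0], [0.0, -0.0, -1.0]]
wrist_force: [0.5, 0.4, -0.6]
gripper_width: 1.003
gripper_force: 0.0
```

```bash
python3 - <<'E'
from h import *
T=cam("top");S=cam("scene"); save("t3.png",T[0]);save("s3.png",S[0])
o=get_obs();print(o["tool_pos"],np.degrees(np.arctan2(o["tcp_rot"][1,1],o["tcp_rot"][0,1])),o["joint_positions"],o["t"],o["wrist_force"])
def cr(im,x,y,w,h,k): return cv2.resize(im[y:y+h,x:x+w],None,fx=k,fy=k,interpolation=cv2.INTER_CUBIC)
save("c3.png",np.hstack([cr(T[0],390,150,133,100,3)[:300,:399],cr(S[0],185,180,100,100,3)]))
save("c3.png",np.vstack([cv2.copyMakeBorder(np.hstack([cr(T[0],390,150,133,100,3)[:300,:399],cr(S[0],185,180,100,100,3)]),0,0,0,100,cv2.BORDER_CONSTANT)[:,:798],cv2.copyMakeBorder(cr(S[0],320,160,200,150,2)[:,:399],0,0,0,399,cv2.BORDER_CONSTANT)]))
E
```

```text
[0.48935508 0.21863873 0.26726381] 64.13143089853675 [ 2.13922901e+01 -1.21661386e+00  1.06303138e+02  3.11625144e-02
  7.49234020e+01 -4.27472524e+01] 7.15 [ 0.10748611 -0.28510987  0.24921639]
```

View pics/c3.png

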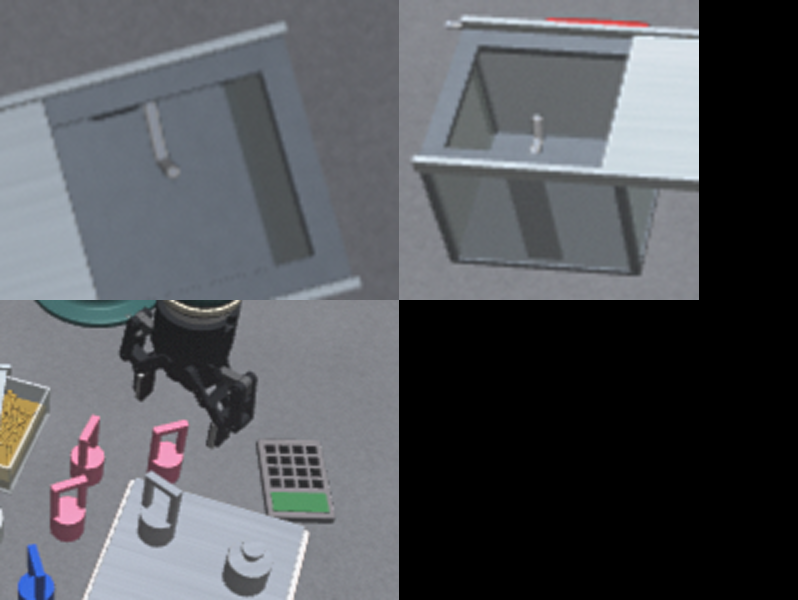

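The crop shows the hatch fully open. The hook tip is at about (448,207) in the top view and (231,220) in the scene view. The weight still stands upright on the platter.

```bash
python3 - <<'E'
from h import *
T=cam("top");S=cam("scene")
for z in(.129,.125): print(z,onz(T,(448,207.3),z),onz(S,(231,220),z))
X=tri(T,(448,207.3),S,(231,220));print("tri tip",X)
for yaw in(14.1,14.4):
    a=np.radians(yaw);xd=np.array([np.cos(a),np.sin(a)]);yd=np.array([-xd[1],xd[0]])
    O=np.array([.4822,-.2133]); h=np.array([.4338,-.0217])
    print(yaw,"tip in cab",(X[:2]-O)@xd,(X[:2]-O)@yd,"handle in cab",(h-O)@xd,(h-O)@yd)
# opening rim edges, top view (crop px/3 + off), z=.135
q=np.array([(264,72),(314,256)])/3+[390,150]
for p in q:
    Y=onz(T,p,.135)[:2]; print("corner in cab",(Y-O)@xd,(Y-O)@yd)
E
```

```text
0.129 [ 0.49461876 -0.21028379  0.129     ] [ 0.50041458 -0.20512752  0.129     ]
0.125 [ 0.49504273 -0.21116736  0.125     ] [ 0.49748563 -0.2073194   0.125     ]
tri tip [ 0.49497641 -0.2108565   0.12122254]
14.1 tip in cab 0.012986755575681647 -0.0007426434207590027 handle in cab -0.0002651692815798361 0.19761844469900097
14.4 tip in cab 0.012982689102358752 -0.0008106314232684969 handle in cab 0.0007695573821604364 0.19761712421102468
corner in cab 0.05590101831819189 -0.0665129609329735
corner in cab -0.0572414724553711 -0.0643037243270167
```

Call:
jog_arm(
  motion=[
    {"rotation":[0,0,0.9],"offset":[-0.05,-0.2,-2],"fingers":0},
    {"rotation":[0,0,0],"offset":[0,0,-3],"fingers":0},
    {"rotation":[0,0,0],"offset":[0,0,-3],"fingers":0},
    {"rotation":[0,0,0],"offset":[0,0,-2],"fingers":0},
    {"rotation":[0,0,0],"offset":[0,0,-2],"fingers":0},
    {"rotation":[0,0,0],"offset":[0,0,-1],"fingers":0},
    {"rotation":[0,0,0],"offset":[0,0,0],"fingers":0},
  ],
)

```text
t: 7.83
tool_pos: [0.4869, 0.2137, 0.1345]
tcp_rot: [[-0.904, 0.427, -0.005], [0.427, 0.904, -0.002], [0.004, -0.004, -1.0]]
wrist_force: [-0.0, -0.4, -0.2]
gripper_width: 1.0
gripper_force: 0.0
```

```bash
python3 - <<'E'
from h import *
S=cam("scene");T=cam("top")
def cr(im,x,y,w,h,k): return cv2.resize(im[y:y+h,x:x+w],None,fx=k,fy=k,interpolation=cv2.INTER_CUBIC)
save("c4.png",np.hstack([cr(S[0],350,200,100,100,4),cr(T[0],170,170,100,100,4)]))
o=get_obs();print(o["tool_pos"],o["wrist_force"])
E
```

```text
[0.48936135 0.21479922 0.13781019] [-0.34664493 -0.05083388 -0.41220042]
```

View pics/c4.png

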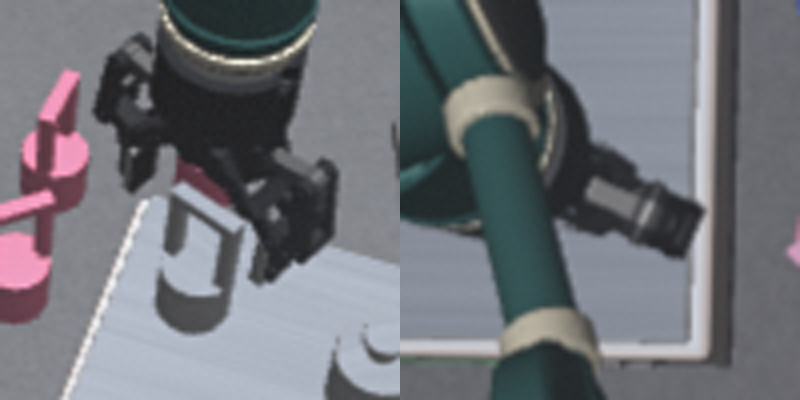

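The crop shows the loop standing between the fingers: bar at about (402,251) in scene pixels, fingertips at (382,246) and (415,270), so it is well centred. Closing.

Call:
jog_arm(
  motion=[
    {"rotation":[0,0,0],"offset":[0,0,0],"fingers":0.4},
    {"rotation":[0,0,0],"offset":[0,0,0],"fingers":0.5},
    {"rotation":[0,0,0],"offset":[0,0,0],"fingers":0.7},
    {"rotation":[0,0,0],"offset":[0,0,0],"fingers":1},
    {"rotation":[0,0,0],"offset":[0,0,0],"fingers":1},
    {"rotation":[0,0,0],"offset":[0,0,0],"fingers":1},
    {"rotation":[0,0,0],"offset":[0,0,0],"fingers":1},
    {"rotation":[0,0,0],"offset":[0,0,0],"fingers":1},
  ],
  force=50,
)

```text
t: 8.6
tool_pos: [0.4903, 0.2154, 0.1389]
tcp_rot: [[-0.905, 0.424, 0.003], [0.424, 0.905, 0.001], [-0.002, 0.002, -1.0]]
wrist_force: [-0.6, -1.1, 5.3]
gripper_width: 0.505
gripper_force: 52.2
```

Call:
jog_arm(
  motion=[
    {"rotation":[0,0,0],"offset":[0,0,0.5],"fingers":1},
    {"rotation":[0,0,0],"offset":[0,0,1.5],"fingers":1},
    {"rotation":[0,0,0],"offset":[0,0,2.5],"fingers":1},
    {"rotation":[0,0,0],"offset":[0,0,3],"fingers":1},
    {"rotation":[0,0,0],"offset":[0,0,3],"fingers":1},
    {"rotation":[0,0,0],"offset":[0,0,3],"fingers":1},
    {"rotation":[0,0,0],"offset":[0,0,1.5],"fingers":1},
    {"rotation":[0,0,0],"offset":[0,0,0],"fingers":1},
    {"rotation":[0,0,0],"offset":[0,0,0],"fingers":1},
    {"rotation":[0,0,0],"offset":[0,0,0],"fingers":1},
  ],
)

```text
t: 9.43
tool_pos: [0.4877, 0.2145, 0.2846]
tcp_rot: [[-0.905, 0.424, -0.004], [0.424, 0.905, -0.002], [0.003, -0.003, -1.0]]
wrist_force: [-0.6, 0.2, -4.7]
gripper_width: 0.504
gripper_force: 52.0
```

```bash
python3 - <<'E'
from h import *
S=cam("scene")
def cr(im,x,y,w,h,k): return cv2.resize(im[y:y+h,x:x+w],None,fx=k,fy=k,interpolation=cv2.INTER_CUBIC)
save("c5.png",cr(S[0],350,140,120,130,4))
o=get_obs();p=o["tool_pos"];print(p,o["wrist_force"],o["tcp_rot"].round(3),o["gripper_width"],o["joint_positions"])
ty=o["tcp_rot"][:,1];z=np.array([0,0,1]);
print("tcp px",proj(S,p),"expected bar top ends if weight grasped as planned",proj(S,np.array([p+z*.033+s*.022*ty for s in(-1,1)])), "base centre",proj(S,p-z*.062))
E
```

```text
[0.48754595 0.21445072 0.28415851] [-0.14395396  0.51621957 -4.22004268] [[-0.905  0.424 -0.005]
 [ 0.424  0.905 -0.002]
 [ 0.004 -0.004 -1.   ]] 0.5029804502216655 [ 2.10612491e+01 -1.87809556e+00  1.05183797e+02  2.94473151e-03
  7.70001962e+01 -4.38249994e+01]
tcp px [[406.38827851 216.12818031]] expected bar top ends if weight grasped as planned [[399.62118086 199.46801895]
 [416.97197791 210.86749897]] base centre [[403.20287154 235.4014597 ]]
```

View pics/c5.png

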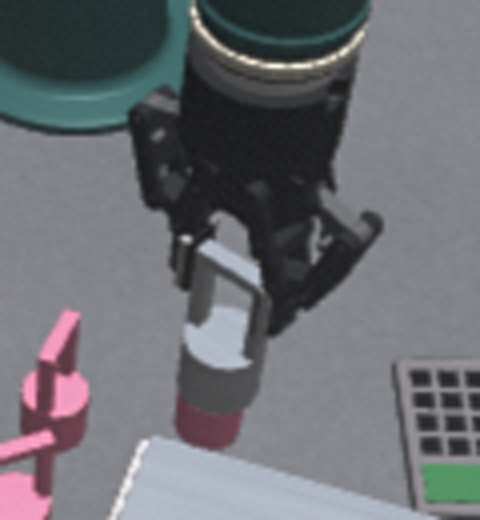

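The weight is held with its loop square between the pads (bar centre at about (408,206) against an expected (408,205)), and the wrist carries about 4.5 N. Carrying it over the opening.

Call:
jog_arm(
  motion=[
    {"rotation":[0,0,1],"offset":[-0.05,-1.0,0],"fingers":1},
    {"rotation":[0,0,2],"offset":[-0.13,-2.3,0],"fingers":1},
    {"rotation":[0,0,2],"offset":[-0.13,-2.3,0],"fingers":1},
    {"rotation":[0,0,2],"offset":[-0.13,-2.3,0],"fingers":1},
    {"rotation":[0,0,2],"offset":[-0.13,-2.3,0],"fingers":1},
    {"rotation":[0,0,2],"offset":[-0.13,-2.3,0],"fingers":1},
    {"rotation":[0,0,2],"offset":[-0.13,-2.3,0],"fingers":1},
    {"rotation":[0,0,2],"offset":[-0.13,-2.3,0],"fingers":1},
    {"rotation":[0,0,2],"offset":[-0.13,-2.3,0],"fingers":1},
    {"rotation":[0,0,2],"offset":[-0.13,-2.3,0],"fingers":1},
    {"rotation":[0,0,2],"offset":[-0.13,-2.3,0],"fingers":1},
    {"rotation":[0,0,2],"offset":[-0.13,-2.3,0],"fingers":1},
    {"rotation":[0,0,2],"offset":[-0.13,-2.3,0],"fingers":1},
    {"rotation":[0,0,2],"offset":[-0.13,-2.3,0],"fingers":1},
    {"rotation":[0,0,2],"offset":[-0.13,-2.3,0],"fingers":1},
    {"rotation":[0,0,2],"offset":[-0.13,-2.3,0],"fingers":1},
    {"rotation":[0,0,2],"offset":[-0.13,-2.3,0],"fingers":1},
    {"rotation":[0,0,2],"offset":[-0.13,-2.3,0],"fingers":1},
    {"rotation":[0,0,2],"offset":[-0.13,-2.3,0],"fingers":1},
    {"rotation":[0,0,2.3],"offset":[-0.1,-0.9,0],"fingers":1},
  ],
)

```text
t: 11.15
tool_pos: [0.4628, -0.2201, 0.2845]
tcp_rot: [[-0.97, -0.245, -0.004], [-0.245, 0.97, 0.0], [0.004, 0.001, -1.0]]
wrist_force: [-0.2, 0.6, -4.0]
gripper_width: 0.506
gripper_force: 52.5
```

Call:
jog_arm(
  motion=[
    {"rotation":[0,0,0],"offset":[0,0,0],"fingers":1},
    {"rotation":[0,0,0],"offset":[0,0,0],"fingers":1},
    {"rotation":[0,0,0],"offset":[0,0,0],"fingers":1},
  ],
)

```text
t: 11.4
tool_pos: [0.4636, -0.2171, 0.2856]
tcp_rot: [[-0.97, -0.244, -0.002], [-0.244, 0.97, 0.002], [0.002, 0.003, -1.0]]
wrist_force: [-0.1, 0.5, -3.5]
gripper_width: 0.5
gripper_force: 52.5
```

```bash
python3 - <<'E'
from h import *
S=cam("scene");T=cam("top")
def cr(im,x,y,w,h,k): return cv2.resize(im[y:y+h,x:x+w],None,fx=k,fy=k,interpolation=cv2.INTER_CUBIC)
save("c6.png",np.hstack([cr(S[0],180,120,110,130,4),cr(T[0],400,140,85,130,4)]))
o=get_obs();p=o["tool_pos"];a=np.radians(14.2);c,s=np.cos(a),np.sin(a);d=p[:2]-[.4822,-.2133]
print(p,"cab",d@[c,s],d@[-s,c],"yaw",np.degrees(np.arctan2(o["tcp_rot"][1,1],o["tcp_rot"][0,1])),o["tcp_rot"][:,2],o["joint_positions"],o["wrist_force"],o["t"])
ty=o["tcp_rot"][:,1];z=np.array([0,0,1]);
print("exp bar top ends",proj(S,np.array([p+z*.032+q*.022*ty for q in(-1,1)])), "base centre",proj(S,p-z*.063))
E
```

```text
[ 0.46403674 -0.21694697  0.28644749] cab -0.018502911258447732 0.0009200447054949434 yaw 104.20991222624215 [-0.00120677  0.00103698 -0.99999873] [-2.78570367e+01 -4.40640479e+00  1.07344912e+02  2.07403789e-02
  7.71503866e+01 -1.32071611e+02] [-0.41281653  0.10483057 -4.67510512] 11.5
exp bar top ends [[210.00224    150.05816522]
 [229.50101456 151.0918518 ]] base centre [[226.96671948 181.40639984]]
```

View pics/c6.png

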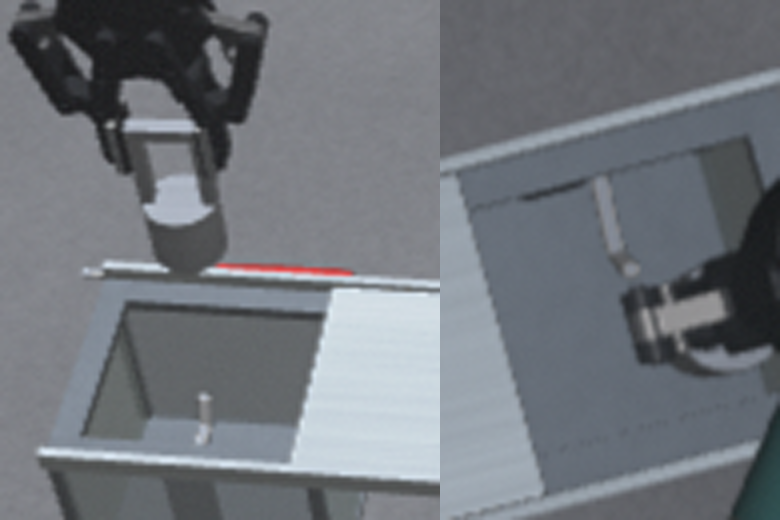

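Over the opening the bar appears at (210..232,151.5) against the expected (210..229,150.5), and the hook and opening are clear below it. Descending on the −x side of the tip.

Call:
jog_arm(
  motion=[
    {"rotation":[0,0,0],"offset":[-0.3,-0.1,-1],"fingers":1},
    {"rotation":[0,0,0],"offset":[0,0,-2],"fingers":1},
    {"rotation":[0,0,0],"offset":[0,0,-2],"fingers":1},
    {"rotation":[0,0,0],"offset":[0,0,-1],"fingers":1},
    {"rotation":[0,0,0],"offset":[0,0,0],"fingers":1},
    {"rotation":[0,0,0],"offset":[0,0,-1],"fingers":1},
    {"rotation":[0,0,0],"offset":[0,0,-1.5],"fingers":1},
    {"rotation":[0,0,0],"offset":[0,0,-1.5],"fingers":1},
    {"rotation":[0,0,0],"offset":[0,0,-1.5],"fingers":1},
    {"rotation":[0,0,0],"offset":[0,0,-1.5],"fingers":1},
    {"rotation":[0,0,0],"offset":[0,0,-1.5],"fingers":1},
    {"rotation":[0,0,0],"offset":[0,0,-1.5],"fingers":1},
    {"rotation":[0,0,0],"offset":[0,0,-1],"fingers":1},
    {"rotation":[0,0,0],"offset":[0,0,0],"fingers":1},
    {"rotation":[0,0,0],"offset":[0,0,0],"fingers":1},
    {"rotation":[0,0,0],"offset":[0,0,0],"fingers":1},
  ],
)

```text
t: 12.83
tool_pos: [0.4623, -0.2195, 0.1185]
tcp_rot: [[-0.969, -0.245, 0.002], [-0.245, 0.969, -0.001], [-0.002, -0.001, -1.0]]
wrist_force: [-0.0, -0.0, -3.7]
gripper_width: 0.503
gripper_force: 52.5
```

```bash
python3 - <<'E'
from h import *
S=cam("scene")
def cr(im,x,y,w,h,k): return cv2.resize(im[y:y+h,x:x+w],None,fx=k,fy=k,interpolation=cv2.INTER_CUBIC)
save("c7.png",cr(S[0],185,150,100,110,5))
P=[]
for i in range(3):
    cam("top"); P.append(get_obs()["tool_pos"])
p=np.mean(P,0);o=get_obs();a=np.radians(14.2);c,s=np.cos(a),np.sin(a);d=p[:2]-[.4822,-.2133]
print(p,"cab",d@[c,s],d@[-s,c],o["wrist_force"],o["t"])
E
```

```text
[ 0.46226416 -0.21946044  0.11860233] cab -0.020837912582015117 -0.0010818015711055635 [-0.2439172   0.10833498 -5.00314922] 13.0333
```

View pics/c7.png

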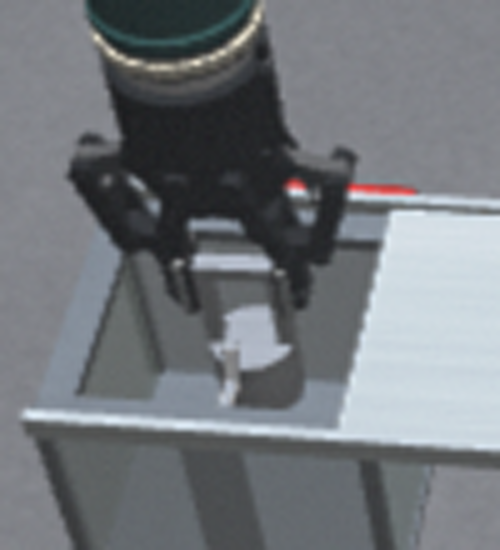

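The hook tip (231,219 in scene pixels) lies in front of the window, below the bar and above the body. Passing the window over the tip.

Call:
jog_arm(
  motion=[
    {"rotation":[0,0,0],"offset":[0,0.1,-0.3],"fingers":1},
    {"rotation":[0,0,0],"offset":[0.67,0.17,0],"fingers":1},
    {"rotation":[0,0,0],"offset":[0.67,0.17,0],"fingers":1},
    {"rotation":[0,0,0],"offset":[0.67,0.17,0],"fingers":1},
    {"rotation":[0,0,0],"offset":[0.67,0.17,0],"fingers":1},
    {"rotation":[0,0,0],"offset":[0,0,0],"fingers":1},
    {"rotation":[0,0,0],"offset":[0,0,0],"fingers":1},
  ],
)

```text
t: 13.62
tool_pos: [0.4887, -0.211, 0.1143]
tcp_rot: [[-0.969, -0.246, -0.0], [-0.246, 0.969, -0.0], [0.0, -0.0, -1.0]]
wrist_force: [-0.5, 0.3, -4.6]
gripper_width: 0.502
gripper_force: 52.6
```

Call:
jog_arm(
  motion=[
    {"rotation":[0,0,0],"offset":[0.67,0.17,0],"fingers":1},
    {"rotation":[0,0,0],"offset":[0.67,0.17,0],"fingers":1},
    {"rotation":[0,0,0],"offset":[0.62,0.16,0],"fingers":1},
    {"rotation":[0,0,0],"offset":[0,0,0],"fingers":1},
    {"rotation":[0,0,0],"offset":[0,0,0],"fingers":1},
    {"rotation":[0,0,0],"offset":[0,0,0],"fingers":1},
  ],
)

```text
t: 14.12
tool_pos: [0.5076, -0.2061, 0.1142]
tcp_rot: [[-0.969, -0.245, -0.001], [-0.245, 0.969, 0.0], [0.001, 0.0, -1.0]]
wrist_force: [-0.9, 0.5, -5.0]
gripper_width: 0.508
gripper_force: 52.6
```

```bash
python3 - <<'E'
from h import *
S=cam("scene")
save("c8.png",cv2.resize(S[0][150:260,185:285],None,fx=5,fy=5,interpolation=cv2.INTER_CUBIC))
P=[]
for i in range(3):
    cam("top"); P.append(get_obs()["tool_pos"])
p=np.mean(P,0);o=get_obs();a=np.radians(14.2);c,s=np.cos(a),np.sin(a);d=p[:2]-[.4822,-.2133]
print(p,"cab",d@[c,s],d@[-s,c],o["wrist_force"],o["t"])
E
```

```text
[ 0.5073701  -0.20613824  0.11417472] cab 0.026157866217498146 0.0007685269517716019 [-0.09349366  0.01493081 -2.7810616 ] 14.3167
```

View pics/c8.png

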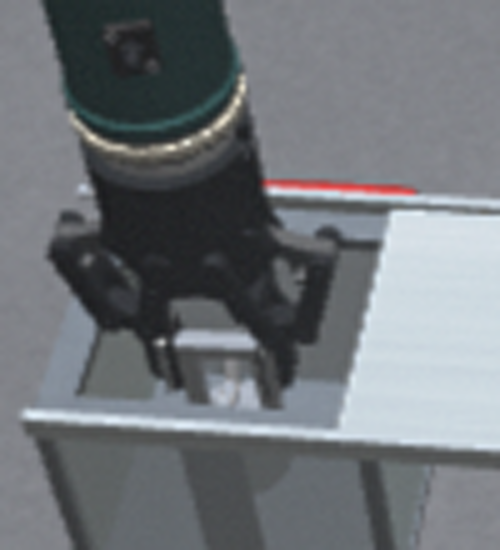

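The hook tip (231,227) now shows inside the window with the bar above and behind it, and TCP cabinet x is 26 mm. Lowering.

Call:
jog_arm(
  motion=[
    {"rotation":[0,0,0],"offset":[0,0,-0.6],"fingers":1},
    {"rotation":[0,0,0],"offset":[0,0,-0.6],"fingers":1},
    {"rotation":[0,0,0],"offset":[0,0,-0.5],"fingers":1},
    {"rotation":[0,0,0],"offset":[0,0,-0.3],"fingers":1},
    {"rotation":[0,0,0],"offset":[0,0,-0.2],"fingers":1},
    {"rotation":[0,0,0],"offset":[0,0,0],"fingers":1},
    {"rotation":[0,0,0],"offset":[0,0,0],"fingers":1},
  ],
)

```text
t: 14.9
tool_pos: [0.5094, -0.2063, 0.0925]
tcp_rot: [[-0.97, -0.245, 0.003], [-0.245, 0.97, -0.001], [-0.003, -0.001, -1.0]]
wrist_force: [5.7, 0.4, -5.1]
gripper_width: 0.509
gripper_force: 52.7
```

Call:
jog_arm(
  motion=[
    {"rotation":[0,0,0],"offset":[0.2,0.05,0],"fingers":1},
    {"rotation":[0,0,0],"offset":[0,0,-0.1],"fingers":1},
    {"rotation":[0,0,0],"offset":[0,0,-0.1],"fingers":1},
    {"rotation":[0,0,0],"offset":[0,0,0],"fingers":1},
    {"rotation":[0,0,0],"offset":[0,0,0],"fingers":1},
  ],
)

```text
t: 15.32
tool_pos: [0.5103, -0.2057, 0.0905]
tcp_rot: [[-0.97, -0.245, 0.001], [-0.245, 0.97, -0.0], [-0.001, -0.001, -1.0]]
wrist_force: [3.6, 0.7, -2.8]
gripper_width: 0.503
gripper_force: 52.9
```

Call:
jog_arm(
  motion=[
    {"rotation":[0,0,0],"offset":[0.2,0.05,0],"fingers":1},
    {"rotation":[0,0,0],"offset":[0,0,-0.15],"fingers":1},
    {"rotation":[0,0,0],"offset":[0,0,0],"fingers":1},
    {"rotation":[0,0,0],"offset":[0,0,0],"fingers":1},
    {"rotation":[0,0,0],"offset":[0,0,0],"fingers":1},
  ],
)

```text
t: 15.73
tool_pos: [0.5112, -0.2051, 0.0896]
tcp_rot: [[-0.969, -0.245, -0.001], [-0.245, 0.969, 0.0], [0.001, 0.0, -1.0]]
wrist_force: [-3.1, 1.1, 5.8]
gripper_width: 0.507
gripper_force: 53.7
```

Call:
jog_arm(
  motion=[
    {"rotation":[0,0,0],"offset":[0,0,0],"fingers":0.4},
    {"rotation":[0,0,0],"offset":[0,0,0],"fingers":0.35},
    {"rotation":[0,0,0],"offset":[0,0,0],"fingers":0.3},
    {"rotation":[0,0,0],"offset":[0,0,0],"fingers":0.3},
    {"rotation":[0,0,0],"offset":[0,0,0],"fingers":0.3},
    {"rotation":[0,0,0],"offset":[0,0,0],"fingers":0.3},
    {"rotation":[0,0,0],"offset":[0,0,0],"fingers":0.3},
    {"rotation":[0,0,0],"offset":[0,0,0],"fingers":0.3},
  ],
)

```text
t: 16.4
tool_pos: [0.5117, -0.2051, 0.0887]
tcp_rot: [[-0.97, -0.245, -0.0], [-0.245, 0.97, 0.0], [0.0, 0.0, -1.0]]
wrist_force: [-0.2, -0.9, 0.7]
gripper_width: 0.705
gripper_force: 0.0
```

Call:
jog_arm(
  motion=[
    {"rotation":[0,0,0],"offset":[0,0,0.5],"fingers":0.3},
    {"rotation":[0,0,0],"offset":[0,0,1],"fingers":0.3},
    {"rotation":[0,0,0],"offset":[0,0,1.5],"fingers":0.3},
    {"rotation":[0,0,0],"offset":[0,0,2],"fingers":0.3},
    {"rotation":[0,0,0],"offset":[0,0,3],"fingers":0.3},
    {"rotation":[0,0,0],"offset":[0,0,3],"fingers":0.3},
    {"rotation":[0,0,0],"offset":[0,0,3],"fingers":0.3},
    {"rotation":[0,0,0],"offset":[0,0,2],"fingers":0.3},
    {"rotation":[0,0,0],"offset":[-0.77,1.83,0],"fingers":0.3},
    {"rotation":[0,0,0],"offset":[-1.1,2.6,0],"fingers":0.3},
    {"rotation":[0,0,0],"offset":[-1.1,2.6,0],"fingers":0.3},
    {"rotation":[0,0,0],"offset":[-1.1,2.6,0],"fingers":0.3},
    {"rotation":[0,0,0],"offset":[-1.1,2.6,0],"fingers":0.3},
    {"rotation":[0,0,0],"offset":[-1.1,2.6,0],"fingers":0.3},
    {"rotation":[0,0,0],"offset":[-0.8,2.0,0],"fingers":0.3},
    {"rotation":[0,0,0],"offset":[-0.6,1.5,0],"fingers":0.3},
    {"rotation":[0,0,0],"offset":[0,0,0],"fingers":0.3},
    {"rotation":[0,0,0],"offset":[0,0,0],"fingers":0.3},
  ],
)

```text
t: 17.9
tool_pos: [0.4351, -0.0215, 0.2499]
tcp_rot: [[-0.969, -0.247, 0.002], [-0.247, 0.969, -0.001], [-0.002, -0.001, -1.0]]
wrist_force: [1.2, -0.0, 0.1]
gripper_width: 0.703
gripper_force: 0.0
```

```bash
python3 - <<'E'
from h import *
S=cam("scene");T=cam("top")
f=lambda im,x,y:cv2.resize(im[y:y+100,x:x+100],None,fx=4,fy=4,interpolation=cv2.INTER_CUBIC)
save("c9.png",np.hstack([f(S[0],185,170),f(T[0],400,150)]))
o=get_obs();print(o["tool_pos"],o["gripper_width"],o["wrist_force"],o["t"])
E
```

```text
[ 0.43547684 -0.02238587  0.24952446] 0.6972707507415334 [-0.06672507 -0.14259641 -0.48388884] 18.0
```

View pics/c9.png

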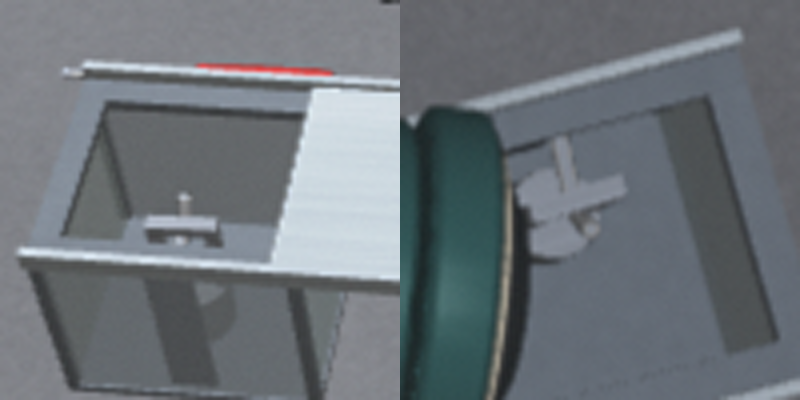

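The weight hangs on the hook: the scene crop shows the bar at (230,226) with the tip through the window, and the top crop shows the bar crossing the hook. Now shutting the hatch.

Call:
jog_arm(
  motion=[
    {"rotation":[0,0,0],"offset":[0,0,-2],"fingers":0.3},
    {"rotation":[0,0,0],"offset":[0,0,-2.5],"fingers":0.3},
    {"rotation":[0,0,0],"offset":[0,0,-2.5],"fingers":0.3},
    {"rotation":[0,0,0],"offset":[0,0,-1.5],"fingers":0.3},
    {"rotation":[0,0,0],"offset":[0,0,-0.8],"fingers":0.3},
    {"rotation":[0,0,0],"offset":[0,0,0],"fingers":0.9},
    {"rotation":[0,0,0],"offset":[0,0,0],"fingers":1},
    {"rotation":[0,0,0],"offset":[0,0,0],"fingers":1},
    {"rotation":[0,0,0],"offset":[0,0,0],"fingers":1},
    {"rotation":[0,0,0],"offset":[0,0,0],"fingers":1},
    {"rotation":[0,0,0],"offset":[0,0,0],"fingers":1},
    {"rotation":[0,0,0],"offset":[0,0,0],"fingers":1},
    {"rotation":[0,0,0],"offset":[0,0,0],"fingers":1},
    {"rotation":[0,0,0],"offset":[0,0,0],"fingers":1},
  ],
  force=30,
)

```text
t: 19.17
tool_pos: [0.4364, -0.0222, 0.1575]
tcp_rot: [[-0.969, -0.245, 0.003], [-0.245, 0.969, -0.001], [-0.003, -0.002, -1.0]]
wrist_force: [0.4, -1.6, 6.6]
gripper_width: 0.156
gripper_force: 33.0
```

Call:
jog_arm(
  motion=[
    {"rotation":[0,0,0],"offset":[0.12,-0.5,0],"fingers":1},
    {"rotation":[0,0,0],"offset":[0.34,-1.35,0],"fingers":1},
    {"rotation":[0,0,0],"offset":[0.34,-1.35,0],"fingers":1},
    {"rotation":[0,0,0],"offset":[0.34,-1.35,0],"fingers":1},
    {"rotation":[0,0,0],"offset":[0.34,-1.35,0],"fingers":1},
    {"rotation":[0,0,0],"offset":[0.34,-1.35,0],"fingers":1},
    {"rotation":[0,0,0],"offset":[0.34,-1.35,0],"fingers":1},
    {"rotation":[0,0,0],"offset":[0.34,-1.35,0],"fingers":1},
    {"rotation":[0,0,0],"offset":[0.34,-1.35,0],"fingers":1},
    {"rotation":[0,0,0],"offset":[0.34,-1.35,0],"fingers":1},
    {"rotation":[0,0,0],"offset":[0.2,-0.8,0],"fingers":1},
    {"rotation":[0,0,0],"offset":[0.1,-0.4,0],"fingers":1},
    {"rotation":[0,0,0],"offset":[0.1,-0.4,0],"fingers":1},
    {"rotation":[0,0,0],"offset":[0,0,0],"fingers":1},
    {"rotation":[0,0,0],"offset":[0,0,0],"fingers":1},
  ],
)

```text
t: 20.42
tool_pos: [0.4717, -0.1621, 0.1575]
tcp_rot: [[-0.97, -0.244, 0.002], [-0.244, 0.97, 0.005], [-0.003, 0.004, -1.0]]
wrist_force: [-0.9, 10.1, 9.3]
gripper_width: 0.16
gripper_force: 33.6
```

Call:
jog_arm(
  motion=[
    {"rotation":[0,0,0],"offset":[0,-0.1,0],"fingers":1},
    {"rotation":[0,0,0],"offset":[0,0,0],"fingers":1},
    {"rotation":[0,0,0],"offset":[0,0,0],"fingers":0.4},
    {"rotation":[0,0,0],"offset":[0,0,0],"fingers":0.4},
    {"rotation":[0,0,0],"offset":[0,0,0],"fingers":0.4},
    {"rotation":[0,0,0],"offset":[0,0,0],"fingers":0.4},
    {"rotation":[0,0,0],"offset":[0,0,1],"fingers":0.4},
    {"rotation":[0,0,0],"offset":[0,0,2.5],"fingers":0.4},
    {"rotation":[0,0,0],"offset":[0,0,3],"fingers":0.4},
    {"rotation":[0,0,0],"offset":[0,0,3],"fingers":0.4},
    {"rotation":[0,0,0],"offset":[0,3,0],"fingers":0.4},
    {"rotation":[0,0,0],"offset":[0,4,0],"fingers":0.4},
    {"rotation":[0,0,0],"offset":[0,4,0],"fingers":0.4},
    {"rotation":[0,0,0],"offset":[0,4,0],"fingers":0.4},
    {"rotation":[0,0,0],"offset":[0,4,0],"fingers":0.4},
    {"rotation":[0,0,0],"offset":[0,0,0],"fingers":0.4},
    {"rotation":[0,0,0],"offset":[0,0,0],"fingers":0.4},
  ],
)

```text
t: 21.83
tool_pos: [0.4708, 0.0264, 0.2515]
tcp_rot: [[-0.968, -0.249, 0.001], [-0.249, 0.968, -0.0], [-0.001, -0.0, -1.0]]
wrist_force: [0.1, -0.2, -0.5]
gripper_width: 0.597
gripper_force: 0.0
```

```bash
python3 - <<'E'
from h import *
S=cam("scene");T=cam("top");save("t10.png",np.hstack([S[0][150:300,170:370],T[0][140:290,320:520]]).repeat(2,0).repeat(2,1))
x,y,w,h=395,195,55,50; m=T[0][y:y+h,x:x+w].max(2)<60; v,u=np.nonzero(m)
a=np.radians(14.2);c,s=np.cos(a),np.sin(a)
d=onz(T,(u.mean()+x,v.mean()+y),.165)[:2]-[.4822,-.2133];print(len(u),d@[c,s],d@[-s,c],get_obs()["tool_pos"])
E
```

```text
137 8.733788881062348e-05 0.05498874958387733 [0.47087525 0.02419669 0.25115499]
```

View pics/t10.png

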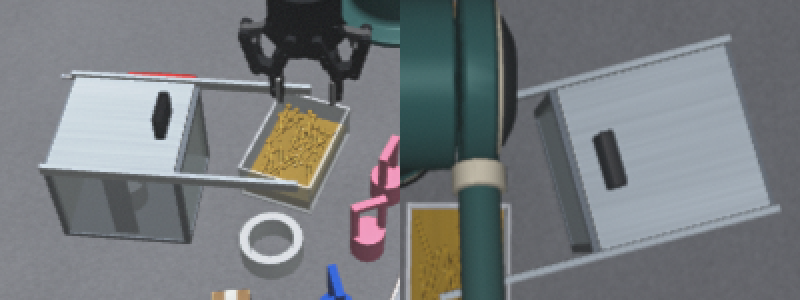

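The picture shows the hatch shut flush (handle at cabinet y ≈ 53 mm), the weight hanging visible behind the pane, and the gripper clear.

```bash
python3 -c "
from plant import *
print(sign_off())"
```

```text
the job is handed in; nothing more can be done
None
```

The job is handed in after about 22 s of the 64 s allowed: the loop-handled weight hangs on the hook and the hatch is pushed to its closed stop, with no bump seen in the force readings; the hand-in returned no verdict.

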